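Release the ratchet clamp and stand the plaster mould on the batt

TASK

The plaster mould is locked in the ratchet clamp. Lift the sprung pawl by its crossbar and keep it clear of the ratchet wheel until the jaw has run all the way back, then let the pawl down again, lift the mould out and stand it upright in the middle of the round wooden batt. Set the mould down, do not let it drop, and leave the beaker, tape roll, wooden stamp and rubber rib where they are.

Things in the scene. Friction and masses are not known exactly. Their poses are not given: they have to be found in the camera images.
- clamp: Grey ratchet clamp fixed to the table: bed plate 320 x 100 mm, 15 mm thick. Origin on the table surface; its x axis runs along the bed from the ratchet wheel end (bed ends at x = -175 mm) to the fixed jaw end (+145 mm), z up. A 94 mm ratchet wheel stands upright between two cheek plates, axle along y at x = -100, z = 66 mm. The fixed jaw's inner face is at x = +115 mm, both jaws are 84 mm wide (y). A return spring pulls the moving jaw towards the wheel; the pawl holds it.
- pawl_pivot (a point): Pivot of the pawl, between its two ears, at (-45, 0, 118) mm in the clamp frame; the pawl turns about the clamp's y axis here.
- pawl_bar (a point): Centre of the pawl's crossbar: a steel bar 14 mm thick and 60 mm long along the clamp's y axis, on an 8 mm stem above the pawl arm; at rest about 112 mm from the pivot towards the wheel end (clamp -x) and 60 mm higher, some 178 mm above the table. Below the bar 37 mm are free down to the arm. When the pawl turns up by an angle q the bar moves on its arc about the pivot, upwards and towards the jaws.
- pawl (a joint): Angle of the pawl, rad: about 0 with its nose down between the teeth, 0.16 with the nose on a tooth tip, stop at 0.6; from 0.2 up it is well clear of the teeth. A spring pushes it back down: about 3 to 5 N at the crossbar.
- jaw (a joint): Travel of the moving jaw, m: 0 clamped, 0.035 fully back (moved along the clamp's -x). With the pawl held up the damped spring takes about 1.5 to 2 s to draw it back; if the pawl falls earlier it catches the next tooth and the jaw stops there.
- jaw_face (a point): Middle of the moving jaw's front face, 60 mm above the table. The jaw is 22 mm thick, up to 127 mm above the table, with a lip that reaches 8 mm over the top edge of the clamped mould.
- mould_seat (a point): Middle of the place on the bed's top where the mould stands clamped, at (74.5, 0, 15) mm in the clamp frame.
- mould: Closed two-part plaster mould, a white block 80 mm (x) x 60 mm (y) x 100 mm (z) with two dark rubber bands and a round mark on top, about 0.55 kg; origin in the middle of its underside. In the clamp its axes are those of the clamp: the jaws are on its x faces and its y faces (60 mm apart) are free for the fingers, from above. It stands up to 10 mm off the middle of the jaws sideways.
- batt: Round wooden batt, 220 mm across, 18 mm thick, fixed flat on the table; origin in the middle of its underside.
- batt_top (a point): Middle of the batt's top face, 18 mm above the table.
- slip_beaker: Bystander: pale beaker, 70 mm wide, 78 mm high; origin under its middle.
- tape_core: Bystander: roll of paper tape lying flat, 64 mm wide, 24 mm high.
- stamp_0: Bystander: turned wooden stamp standing upright, 26 mm wide, 60 mm high.
- rib_rubber: Bystander: flat rubber rib, 75 x 39 x 7 mm.
Things that resemble listed ones, but are neither listed nor needed, are in the scene too. What is shaped like the mould but purple is not meant.

How it is judged:
By the outcome, as a careful person would: the job done as asked, in the order asked, and still so for the second after the job is handed in, with the robot touching nothing.
It also fails if it takes over 67 s, if anything falls off the work surface, if the arm or the gripper's body presses on something with over 40 N, if the wrist force passes 120 N, or if a joint passes its speed limit or range.

ROBOT

A 6-joint arm with a two-finger parallel gripper is mounted at the origin on a cart in front of the work surface, level with it; the furniture and walls round the work are solid. World frame = base frame: x ahead of the robot, y to its left, z up, the work surface at z = 0. Lengths are in m, angles in rad, forces in N, time in s.
With the tool pointing down it reaches from about 0.325 to 0.9 m from the base axis. Payload 6.1 kg.
Tool frame: the origin (TCP) lies midway between the tips of the shut fingers; the grasp point (between the pads) lies 19 mm behind it; z points along the fingers, y is the direction in which the jaws open and shut (so a half turn about z gives the same grasp; the last joint's range is limited). The gripper opens to 87 mm and grips with 3 to 60 N. Pads are 19 mm wide; open, the fingers measure 117 mm over their backs; the gripper's body (75 mm by 190 mm) begins 51 mm behind the grasp point.
Start: joints at [-1.28, 0.22, 1.526, -0, 1.395, -0.126], TCP at [0.253, -0.571, 0.223] pointing down, gripper open.
Joint ranges: [-2.98, 2.98], [-0.91, 2.08], [0.09, 2.57], [-1.24, 4.39], [0.2, 2.65], [-2.68, 2.68]. Speed limits (rad/s): [2.57, 2.57, 3.01, 3.14, 3.14, 3.14].

INTERFACE

Orientations are given as a rotation vector (axis times angle).
In Python, from bench import manip gives the robot as it stands.
- The arm moves only by the shell command python3 -m handwheel 'ROWS' [OPENING] [FORCE]. ROWS is JSON, a list of rows, each a list of 2 entries, a list of its own where there are three numbers: the shift along the tool's x, y, z in mm, then the turn about the tool's z in degrees. A call has 1 to 5 rows; each row shifts and turns the commanded pose from where the row before left it, along the tool's axes as they then stand; what a row does not reach is not made up. A row lasts 1/10 s, in which the tool goes at most 50 mm and 8.59 degrees, less where a joint would pass 70% of its speed; a pose out of reach is approached as far as the arm can. A call with a gripper value outside its range is refused whole. OPENING is the opening, from 0 (shut) to 1 (fully open), set as the call begins (- or left out, the last holds). The fingers move at their own pace and stop on an object; FORCE is the grip in N (left out, the last holds). Time passes only in rows, so rows that do not move let the fingers close. It gives the time, the measured TCP pose, the force and the opening at its end, in the units of the state.
- manip.sense(): the state, without advancing time (a new reading comes with each control period).
- manip.get_image(name): name is "side" or "top"; returns a dict with "frame" (400x640x3 uint8, blue, green, red), "intrinsics" (3x3 intrinsics, pixels), "cam_to_world" (4x4, takes a point from camera to world coordinates). Camera axes: x right, y down, z forward; pixel columns grow to the right and rows downward; lengths in m; the calibration is good to about 2 mm. A picture is of the moment at which its call begins. There is no depth.
- manip.job_done(): hands the job in, once; it reports no verdict.
The state is a dict: "t": time; "q": joint angles; "dq": joint speeds; "joint_torque": joint torques, N m; "position": TCP position; "eef_rot": TCP orientation; "contact_force": force on the tool from outside, world axes, zero at the start; "torque": the same for the moment, N m; "width": finger opening in m.
Only numpy, scipy, OpenCV 4.12 (cv2) and the standard library are available. Lean on these libraries where they do the work, as an engineer would, in place of code of your own. Each camera call takes 0.05 s, during which the arm holds its last target.

## Working session

There is one attempt and no reset: what is moved stays moved. The work goes in short steps, Python scripts to look and compute and a shell command to move; the robot and the scene stay as the last step left them, time stands still between calls to the robot, and variables do not carry over. Pictures are saved under pics/ and viewed, and the job is handed in when it is done.

```bash
ls; mkdir -p pics; python3 - <<'E'
from bench import manip
import cv2,numpy as np
for n in("side","top"):
    d=manip.get_image(n);cv2.imwrite(f"pics/{n}0.png",d["frame"]);print(n,d["intrinsics"],d["cam_to_world"])
    np.savez(f"{n}0.npz",**{k:np.array(v) for k,v in d.items()})
s=manip.sense();print({k:np.round(v,3) for k,v in s.items()})
E
```

```text
pics
side [[428.62092145   0.         313.80047582]
 [  0.         428.62092145 206.92518235]
 [  0.           0.           1.        ]] [[ 0.99820746  0.01396764 -0.0581959   0.59733669]
 [ 0.05904691 -0.38847037  0.91956742 -1.49485743]
 [-0.0097632  -0.92135535 -0.38859877  0.66383148]
 [ 0.          0.          0.          1.        ]]
top [[420.33007539   0.         314.43224218]
 [  0.         420.33007539 196.74400456]
 [  0.           0.           1.        ]] [[-0.01146675 -0.99749379  0.06981872  0.42120363]
 [-0.99961564  0.01319762  0.02438029 -0.18788527]
 [-0.02524062 -0.06951232 -0.99726173  1.58071077]
 [ 0.          0.          0.          1.        ]]
{'t': np.float64(0.1), 'q': array([-1.28 ,  0.221,  1.528, -0.   ,  1.395, -0.126]), 'dq': array([ 0.   , -0.003, -0.001, -0.001, -0.   , -0.001]), 'joint_torque': array([ 1.0000e-03, -4.9594e+01, -3.8852e+01,  7.0000e-02,  5.1000e-02,
       -0.0000e+00]), 'position': array([ 0.253, -0.571,  0.222]), 'eef_rot': array([-3.072, -0.65 ,  0.   ]), 'contact_force': array([ 0.67 , -0.369, -0.086]), 'torque': array([-0.015,  0.021,  0.042]), 'width': np.float64(0.087)}
```

View pics/side0.png

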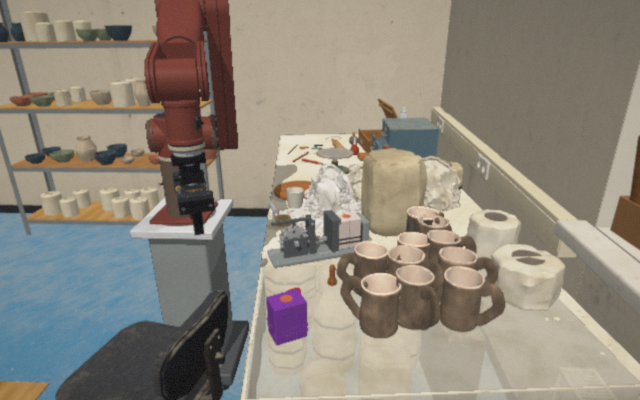

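View pics/top0.png

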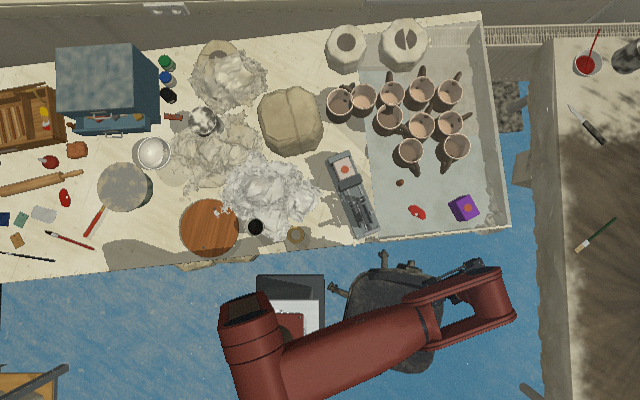

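```bash
python3 - <<'E'
import cv2
t=cv2.imread("pics/top0.png");s=cv2.imread("pics/side0.png")
cv2.imwrite("pics/c1.png",cv2.resize(t[140:250,300:400],None,fx=5.4,fy=5.4,interpolation=cv2.INTER_CUBIC))
cv2.imwrite("pics/c2.png",cv2.resize(s[170:280,255:385],None,fx=5.4,fy=5.4,interpolation=cv2.INTER_CUBIC))
cv2.imwrite("pics/c3.png",cv2.resize(t[180:280,160:320],None,fx=5,fy=5,interpolation=cv2.INTER_CUBIC))
E
```

```text
(no output)
```

View pics/c1.png

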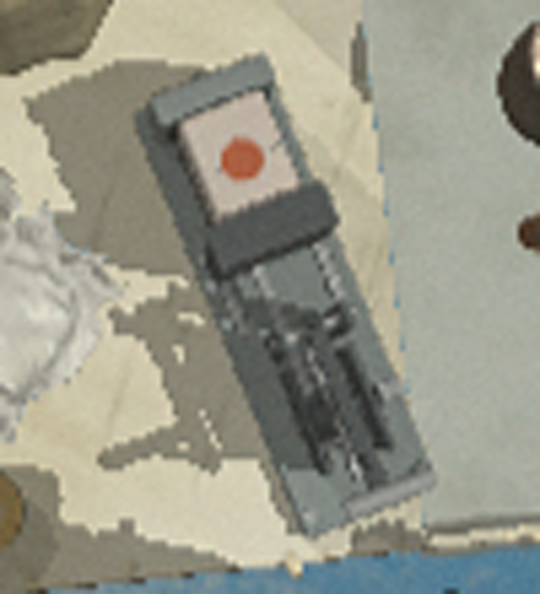

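View pics/c2.png

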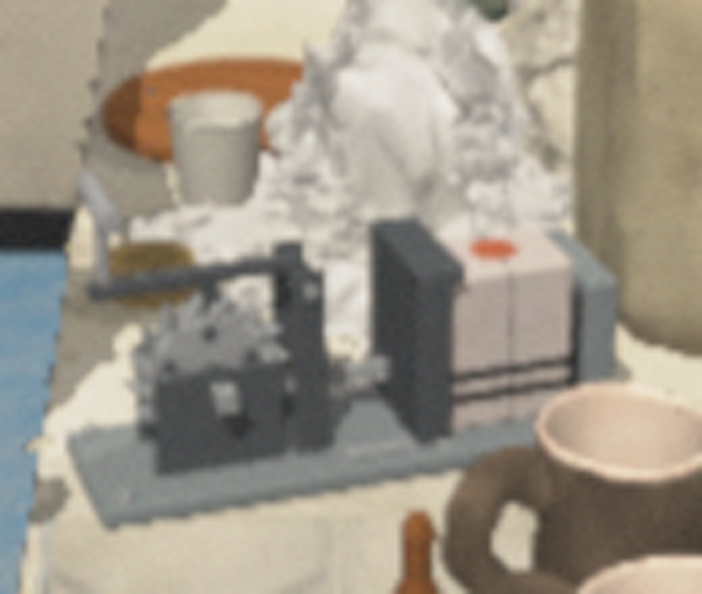

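View pics/c3.png

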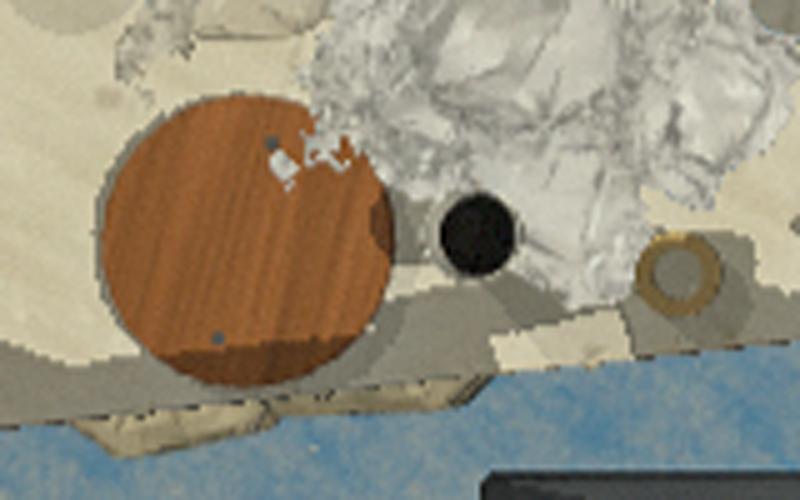

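```bash
cat > h.py <<'E'
import numpy as np
def load(n):
    d=np.load(n+".npz");return d["frame"],d["intrinsics"],d["cam_to_world"]
def ray(c,u,v):
    d=np.load(c+"0.npz");K=d["intrinsics"];T=d["cam_to_world"]
    r=T[:3,:3]@np.linalg.inv(K)@np.array([u,v,1.]);return T[:3,3],r/np.linalg.norm(r)
def onz(c,u,v,z):
    o,r=ray(c,u,v);return o+r*(z-o[2])/r[2]
def tri(a,b):
    A=np.zeros((3,3));y=np.zeros(3);L=[]
    for c,p in(("top",a),("side",b)):
        o,r=ray(c,*p);P=np.eye(3)-np.outer(r,r);A+=P;y+=P@o;L.append((o,r))
    x=np.linalg.solve(A,y);return x,[np.linalg.norm(np.cross(x-o,r)) for o,r in L]
def proj(c,X):
    d=np.load(c+"0.npz");K=d["intrinsics"];T=d["cam_to_world"]
    p=K@(T[:3,:3].T@(np.asarray(X)-T[:3,3]));return p[:2]/p[2]
E
python3 - <<'E'
from h import *
import cv2
np.set_printoptions(precision=4,suppress=True)
def red(c,x0,y0,x1,y1):
    f=load(c+"0")[0][y0:y1,x0:x1];h=cv2.cvtColor(f,cv2.COLOR_BGR2HSV)
    m=((h[...,0]<12)&(h[...,1]>130)&(h[...,2]>120));ys,xs=np.nonzero(m);print(c,len(xs),xs.mean()+x0,ys.mean()+y0);return xs.mean()+x0,ys.mean()+y0
a=red("top",330,155,365,185);b=red("side",325,205,365,225)
print("mark tri",tri(a,b),"z115",onz("top",*a,.115),onz("side",*b,.115))
c1=lambda x,y:((x+.5)/5.4+299.5,(y+.5)/5.4+139.5)
c2=lambda x,y:((x+.5)/5.4+254.5,(y+.5)/5.4+169.5)
L=[((310,535),(-.175,.05,.015)),((437,480),(-.175,-.05,.015)),((135,117),(.145,.05,.015)),]
W=[onz("top",*c1(*p),q[2]) for p,q in L];print("bed",W)
print("len",np.linalg.norm(W[0]-W[2]),np.linalg.norm(W[0]-W[1]))
d=W[2]-W[0];print("yaw",np.degrees(np.arctan2(d[1],d[0])))
d=W[0]-W[1];print("yaw2",np.degrees(np.arctan2(-d[0],d[1])))
S=[onz("side",*c2(*p),.015) for p in[(68,440),(108,520)]];print("side bed",S)
print("bar tri",tri(c1(392,490),c2(98,203)))
# batt
f=load("top0")[0];h=cv2.cvtColor(f,cv2.COLOR_BGR2HSV)
m=((h[...,0]<16)&(h[...,1]>140)).astype(np.uint8);m[:, :170]=0;m[:,250:]=0;m[:190]=0;m[265:]=0
k=max(cv2.findContours(m,0,1)[0],key=cv2.contourArea)
(u,v),r=cv2.minEnclosingCircle(k);e=cv2.fitEllipse(cv2.convexHull(k));print(u,v,r,e)
print("batt",onz("top",u,v,.018),onz("top",*e[0],.018),[onz("top",*p,.018) for p in[(u-r,v),(u+r,v)]])
E
```

```text
top 41 344.2926829268293 169.0731707317073
side 12 346.0 215.58333333333334
mark tri (array([ 0.6202, -0.258 ,  0.113 ]), [np.float64(0.00021894166427703768), np.float64(0.0002189416642769762)]) z115 [ 0.6197 -0.2579  0.115 ] [ 0.6203 -0.2623  0.115 ]
bed [array([ 0.3733, -0.3054,  0.015 ]), array([ 0.4098, -0.3929,  0.015 ]), array([ 0.6639, -0.1893,  0.015 ])]
len 0.31293524917105986 0.09487665346531308
yaw 21.769612971207838
yaw2 22.68438830692287
side bed [array([ 0.375 , -0.3206,  0.015 ]), array([ 0.4112, -0.4093,  0.015 ])]
bar tri (array([ 0.4044, -0.3443,  0.175 ]), [np.float64(0.0007635374983466452), np.float64(0.0007635374983467566)])
209.07960510253906 228.04580688476562 29.098508834838867 ((208.98399353027344, 228.0330810546875), (57.33789825439453, 57.87508773803711), 59.51513671875)
batt [0.4187 0.245  0.018 ] [0.4188 0.2453 0.018 ] [array([0.42  , 0.3545, 0.018 ]), array([0.4175, 0.1358, 0.018 ])]
```

```bash
cat > ov.py <<'E'
from h import *
import cv2,sys
x,y,yaw,dy=map(float,sys.argv[1:5]);a=np.radians(yaw)
R=np.array([[np.cos(a),-np.sin(a),0],[np.sin(a),np.cos(a),0],[0,0,1]]);O=np.array([x,y,0])
W=lambda p:O+R@(np.array(p)/1000)
seg=[]
def poly(P,c):
    for i in range(len(P)):seg.append((P[i],P[(i+1)%len(P)],c))
poly([(-175,-50,15),(145,-50,15),(145,50,15),(-175,50,15)],(0,255,255))
poly([(34.5,dy-30,115),(114.5,dy-30,115),(114.5,dy+30,115),(34.5,dy+30,115)],(0,255,0))
poly([(12.5,-42,127),(34.5,-42,127),(34.5,42,127),(12.5,42,127)],(255,0,255))
poly([(-157,-30,178),(-157,30,178)],(0,0,255))
for c,(x0,y0,x1,y1) in(("top",(300,140,400,250)),("side",(255,170,385,280))):
    im=cv2.resize(load(c+"0")[0][y0:y1,x0:x1],None,fx=5.4,fy=5.4,interpolation=cv2.INTER_CUBIC)
    for p,q,k in seg:
        P=[tuple(int(t) for t in (proj(c,W(s))-[x0,y0]+.5)*5.4) for s in(p,q)];cv2.line(im,*P,k,1)
    cv2.imwrite(f"pics/ov_{c}_{sys.argv[5]}.png",im)
E
python3 ov.py .550 -.2855 22 0 a
```

```text
(no output)
```

View pics/ov_top_a.png

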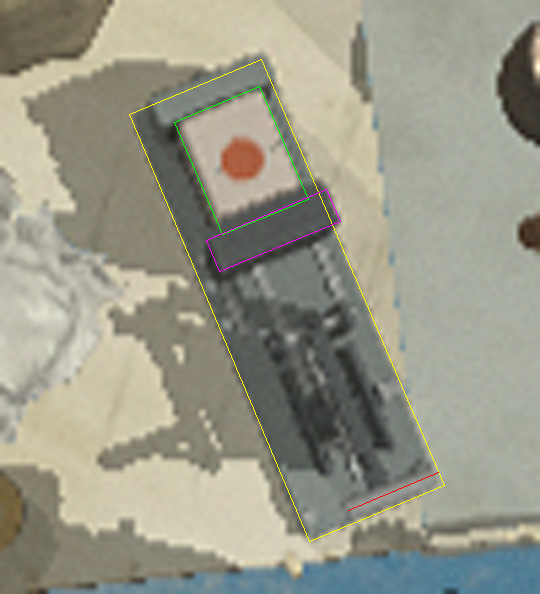

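View pics/ov_side_a.png

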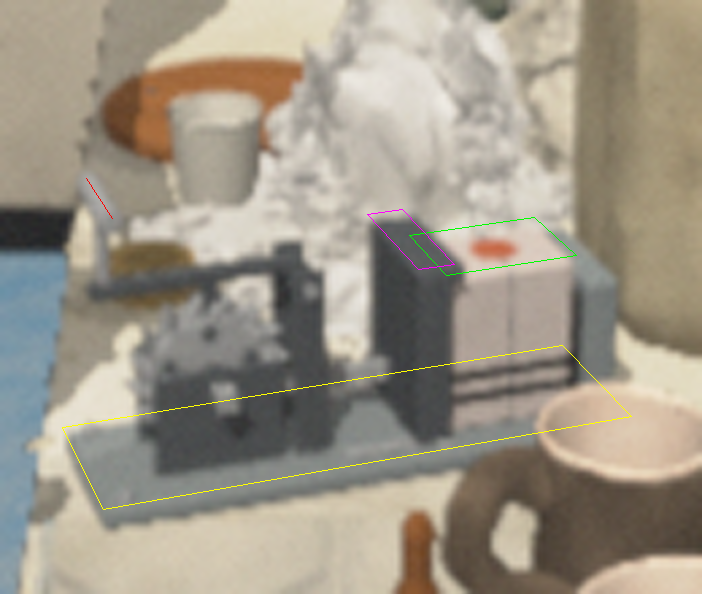

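```bash
cat > to.py <<'E'
# usage: to.py x y z [clamp yaw target for tool y]
import sys,numpy as np
from bench import manip
from scipy.spatial.transform import Rotation as Ro
s=manip.sense();R=Ro.from_rotvec(s["eef_rot"]).as_matrix();p=np.array(s["position"])
t=np.array([float(v) for v in sys.argv[1:4]])
print("t",round(float(s["t"]),2),"pos",p.round(4),"d_tool_mm",(R.T@(t-p)*1000).round(1),"toolx",np.degrees(np.arctan2(R[1,0],R[0,0])).round(2),"tooly",np.degrees(np.arctan2(R[1,1],R[0,1])).round(2),"tilt",np.degrees(np.arccos(-R[2,2])).round(2),"F",np.round(s["contact_force"],1),"w",round(float(s["width"]),4))
E
python3 to.py .4045 -.3445 .240; python3 - <<'E'
from h import *
for z in(.1,.15,.2,.25): print(z,onz("side",325,165,z),onz("side",340,175,z),onz("side",385,152,z))
for y in [(265,170),(265,200),(290,120)]:print(onz("top",*y,.1))
E
```

```text
t 0.1 pos [ 0.2528 -0.571   0.2215] d_tool_mm [ 230.4 -145.7  -18.2] toolx 23.88 tooly -66.12 tilt 0.1 F [ 0.7 -0.4 -0.1] w 0.0869
0.1 [0.53414652 0.31537657 0.1       ] [0.60046627 0.17975555 0.1       ] [0.81658723 0.53369291 0.1       ]
0.15 [0.53975016 0.15484687 0.15      ] [0.60018874 0.03125258 0.15      ] [0.79714432 0.35380314 0.15      ]
0.2 [ 0.5453538  -0.00568284  0.2       ] [ 0.59991121 -0.11725039  0.2       ] [0.77770141 0.17391336 0.2       ]
0.25 [ 0.55095744 -0.16621254  0.25      ] [ 0.59963368 -0.26575336  0.25      ] [ 0.75825849 -0.00597641  0.25      ]
[0.62259763 0.02317915 0.1       ]
[0.51562848 0.02352856 0.1       ]
[ 0.80167176 -0.06728002  0.1       ]
```

```bash
python3 -m handwheel '[[[0,0,-10],0],[[0,0,-10],-8],[[0,0,0],-8],[[0,0,0],-8],[[0,0,0],-8]]'; python3 -m handwheel '[[[0,0,0],-8],[[0,0,0],-8],[[0,0,0],-8],[[0,0,0],-8],[[0,0,0],-8]]';python3 -m handwheel '[[[0,0,0],-8],[[0,0,0],-8],[[0,0,0],0]]' 0.6; python3 to.py .4045 -.3445 .240
```

```text
t: 0.6
position: [0.253, -0.5716, 0.2433]
eef_rot: [2.771, 1.48, -0.0]
contact_force: [-0.4, 0.5, 0.6]
width: 0.0871
t: 1.1
position: [0.2531, -0.5716, 0.2432]
eef_rot: [2.098, 2.338, -0.0]
contact_force: [-0.3, -0.4, 0.3]
width: 0.0871
t: 1.4
position: [0.253, -0.5716, 0.2431]
eef_rot: [1.758, 2.603, -0.0]
contact_force: [0.7, -0.1, -0.4]
width: 0.0702
t 1.4 pos [ 0.253  -0.5716  0.2431] d_tool_mm [154.  225.4   3.1] toolx 111.95 tooly 21.95 tilt 0.02 F [ 0.7 -0.1 -0.4] w 0.0702
```

```bash
python3 -m handwheel '[[[8,12,0],0],[[18,26,0],0],[[18,26,0],0],[[18,26,0],0],[[18,26,0],0]]' >/dev/null; python3 -m handwheel '[[[18,26,0],0],[[18,26,0],0],[[18,26,0],0],[[12,18,0],0],[[8,13,0],0]]'; python3 -m handwheel '[[[0,0,0],0],[[0,0,0],0]]'; python3 to.py .4045 -.3445 .158
python3 - <<'E'
from bench import manip
import cv2
for c,(x0,y0,x1,y1) in(("top",(300,140,400,250)),("side",(235,150,365,260))):
    im=manip.get_image(c)["frame"][y0:y1,x0:x1];cv2.imwrite(f"pics/b_{c}.png",cv2.resize(im,None,fx=5,fy=5,interpolation=cv2.INTER_CUBIC))
E
```

```text
t: 2.4
position: [0.4054, -0.3425, 0.2429]
eef_rot: [1.761, 2.601, 0.001]
contact_force: [0.0, -0.1, 0.4]
width: 0.0525
t: 2.6
position: [0.4044, -0.3448, 0.2427]
eef_rot: [1.76, 2.602, -0.001]
contact_force: [-0.5, 0.1, 0.4]
width: 0.0524
t 2.6 pos [ 0.4044 -0.3448  0.2427] d_tool_mm [ 0.3  0.3 84.7] toolx 111.87 tooly 21.87 tilt 0.03 F [-0.5  0.1  0.4] w 0.0524
```

View pics/b_side.png

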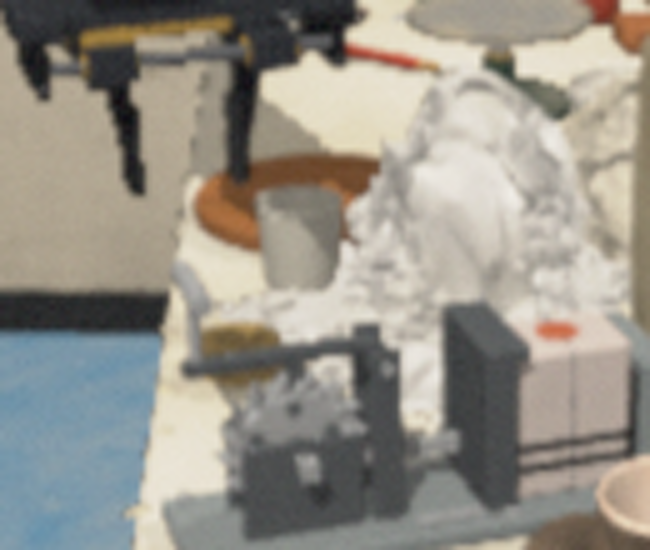

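Fingertips at crop (135,190)/(240,175) straddle the bar at (190,290), with their midpoint above it. I descend.

```bash
python3 -m handwheel '[[[0,0,15],0],[[0,0,25],0],[[0,0,20],0],[[0,0,12],0],[[0,0,8],0]]'; python3 -m handwheel '[[[0,0,4],0],[[0,0,0],0]]';
python3 - <<'E'
from bench import manip
import cv2
for c,(x0,y0,x1,y1) in(("top",(300,140,400,250)),("side",(235,150,365,260))):
    im=manip.get_image(c)["frame"][y0:y1,x0:x1];cv2.imwrite(f"pics/d_{c}.png",cv2.resize(im,None,fx=5,fy=5,interpolation=cv2.INTER_CUBIC))
E
```

```text
t: 3.2
position: [0.4035, -0.3445, 0.1606]
eef_rot: [-1.76, -2.6, -0.001]
contact_force: [-0.3, 0.2, 1.0]
width: 0.0523
t: 3.4
position: [0.4043, -0.3449, 0.1583]
eef_rot: [-1.76, -2.602, -0.0]
contact_force: [-0.2, -0.5, -0.2]
width: 0.0522
```

View pics/d_side.png

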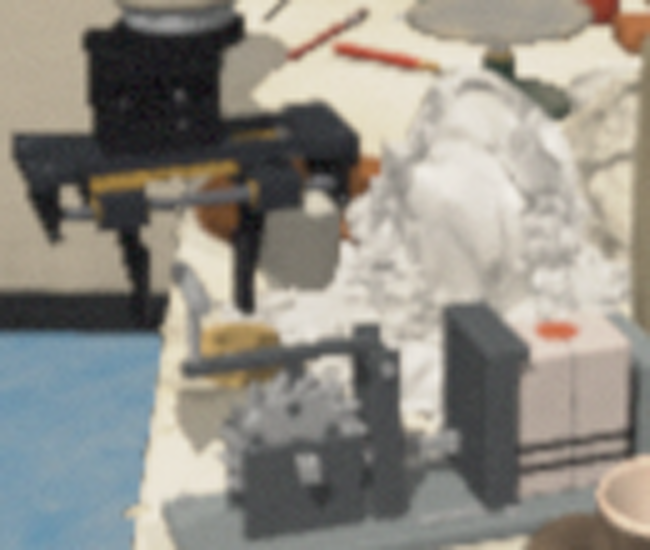

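The bar at crop (190,290) is between the fingers at (145,315) and (245,305). I close on it gently.

```bash
python3 -m handwheel '[[[0,0,0],0],[[0,0,0],0],[[0,0,0],0],[[0,0,0],0],[[0,0,0],0]]' 0 15; python3 -m handwheel '[[[0,0,0],0],[[0,0,0],0],[[0,0,0],0]]'; python3 to.py .4045 -.3445 .158
```

```text
t: 4.0
position: [0.4044, -0.3447, 0.1586]
eef_rot: [1.759, 2.603, -0.0]
contact_force: [-0.3, 0.3, 0.0]
width: 0.0201
t: 4.3
position: [0.404, -0.345, 0.1586]
eef_rot: [-1.759, -2.602, 0.001]
contact_force: [-3.4, -0.5, 1.3]
width: 0.0131
t 4.3 pos [ 0.404  -0.345   0.1586] d_tool_mm [0.2 0.7 0.6] toolx 111.87 tooly 21.87 tilt 0.05 F [-3.4 -0.5  1.3] w 0.0131
```

```bash
python3 -m handwheel '[[[0,3.2,-5.6],0],[[0,3.4,-5.4],0],[[0,3.7,-5.2],0],[[0,3.9,-5],0],[[0,4.1,-4.8],0]]'; python3 -m handwheel '[[[0,4.3,-4.6],0],[[0,4.4,-4.4],0],[[0,0,0],0]]';
python3 - <<'E'
from bench import manip
import cv2
for c,(x0,y0,x1,y1) in(("top",(300,140,400,250)),("side",(235,150,365,260))):
    im=manip.get_image(c)["frame"][y0:y1,x0:x1];cv2.imwrite(f"pics/e_{c}.png",cv2.resize(im,None,fx=5,fy=5,interpolation=cv2.INTER_CUBIC))
E
python3 to.py .4045 -.3445 .158
```

```text
t: 4.8
position: [0.4196, -0.3388, 0.1846]
eef_rot: [-1.759, -2.6, 0.005]
contact_force: [-8.4, -4.0, 1.1]
width: 0.0133
t: 5.1
position: [0.4273, -0.3358, 0.1941]
eef_rot: [-1.758, -2.6, 0.007]
contact_force: [-11.6, -3.9, 2.5]
width: 0.0143
t 5.2 pos [ 0.427  -0.336   0.1937] d_tool_mm [  0.4 -23.8  35.9] toolx 111.86 tooly 21.86 tilt 0.34 F [-11.7  -4.9   3.3] w 0.0144
```

View pics/e_side.png

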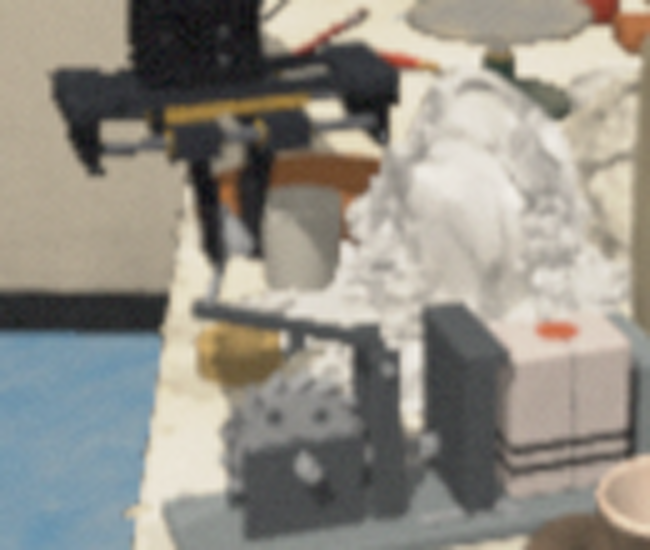

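Pawl raised clear (arm end crop (205,310), up from (190,368)); the jaw is already running back. I hold it there.

```bash
for i in 1 2 3 4 5 ; do python3 -m handwheel '[[[0,0,0],0],[[0,0,0],0],[[0,0,0],0],[[0,0,0],0],[[0,0,0],0]]' | sed -n '1p;4,5p' ; done
python3 - <<'E'
from bench import manip
import cv2
for c,(x0,y0,x1,y1) in(("top",(300,140,400,250)),("side",(235,150,365,260))):
    im=manip.get_image(c)["frame"][y0:y1,x0:x1];cv2.imwrite(f"pics/f_{c}.png",cv2.resize(im,None,fx=5,fy=5,interpolation=cv2.INTER_CUBIC))
E
```

```text
t: 5.7
contact_force: [-11.5, -4.2, 2.7]
width: 0.0146
t: 6.2
contact_force: [-10.3, -4.0, 3.8]
width: 0.0147
t: 6.7
contact_force: [-11.5, -4.2, 3.0]
width: 0.0146
t: 7.2
contact_force: [-11.4, -4.7, 3.2]
width: 0.0143
t: 7.7
contact_force: [-11.6, -3.9, 2.6]
width: 0.0147
```

View pics/f_side.png

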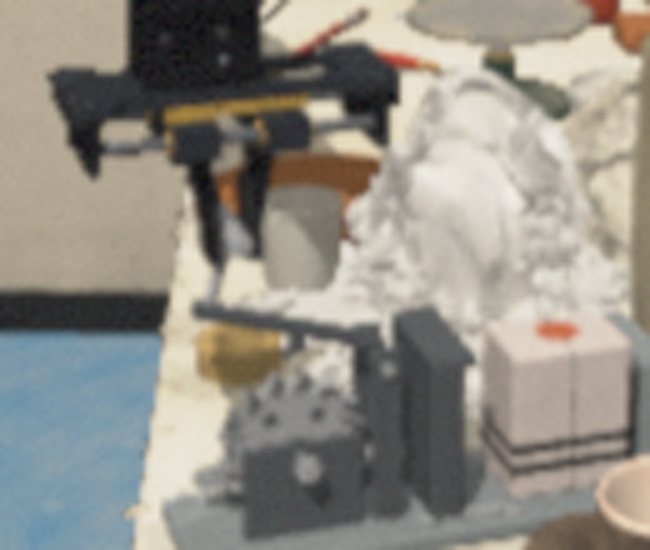

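View pics/f_top.png

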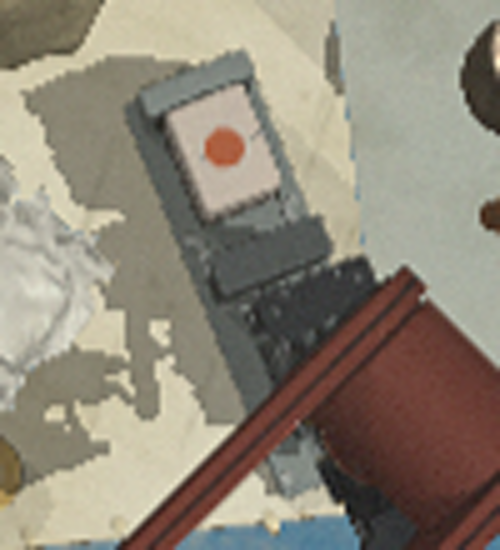

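Jaw is back: in the top crop it moved ~9 px (~33 mm), leaving a clear gap to the mould. Now I let the pawl down along the reverse arc.

```bash
python3 -m handwheel '[[[0,-4.4,4.4],0],[[0,-4.3,4.6],0],[[0,-4.1,4.8],0],[[0,-3.9,5.0],0],[[0,-3.7,5.2],0]]'; python3 -m handwheel '[[[0,-3.4,5.4],0],[[0,-3.2,5.6],0],[[0,0,0],0],[[0,0,0],0]]'; python3 -m handwheel '[[[0,0,0],0],[[0,0,0],0],[[0,0,0],0],[[0,0,0],0],[[0,0,0],0]]' 0.6
python3 - <<'E'
from bench import manip
import cv2
for c,(x0,y0,x1,y1) in(("side",(235,150,365,260)),):
    im=manip.get_image(c)["frame"][y0:y1,x0:x1];cv2.imwrite(f"pics/g_{c}.png",cv2.resize(im,None,fx=5,fy=5,interpolation=cv2.INTER_CUBIC))
E
```

```text
t: 8.3
position: [0.4095, -0.3428, 0.1695]
eef_rot: [-1.759, -2.601, 0.002]
contact_force: [-4.1, -1.6, 1.5]
width: 0.0136
t: 8.7
position: [0.4054, -0.3449, 0.1606]
eef_rot: [1.758, 2.601, 0.001]
contact_force: [-3.3, 3.5, 10.7]
width: 0.0134
t: 9.2
position: [0.4044, -0.3446, 0.1582]
eef_rot: [-1.759, -2.602, -0.0]
contact_force: [0.9, 0.0, -0.3]
width: 0.0452
```

View pics/g_side.png

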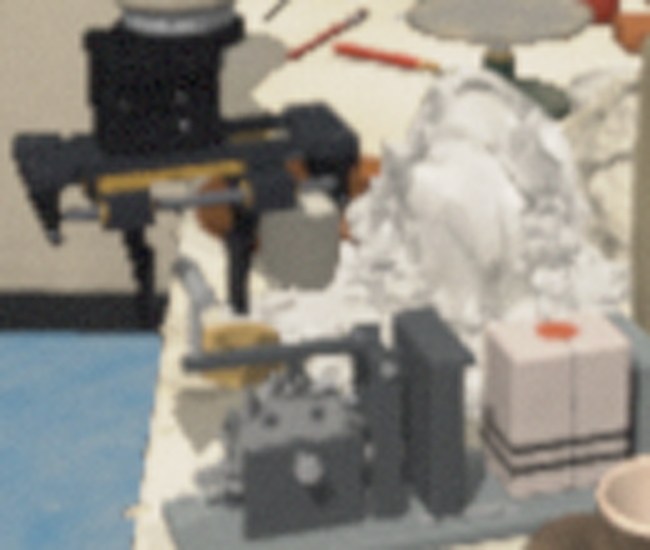

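Pawl is down (arm end (185,360), bar free between open fingers). I go up and turn to the mould.

```bash
python3 -m handwheel '[[[0,0,-10],0],[[0,0,-25],0],[[0,0,-30],0],[[0,0,-20],0],[[0,0,-5],4]]' - ; python3 -m handwheel '[[[0,0,0],8],[[0,0,0],8],[[0,0,0],8],[[0,0,0],8],[[0,0,0],8]]' 1 >/dev/null; python3 -m handwheel '[[[0,0,0],8],[[0,0,0],8],[[0,0,0],8],[[0,0,0],8],[[0,0,0],8]]' >/dev/null; python3 -m handwheel '[[[0,0,0],6],[[0,0,0],0]]'; python3 to.py .6197 -.258 .20
```

```text
t: 9.75
position: [0.4056, -0.346, 0.2528]
eef_rot: [1.847, 2.534, -0.002]
contact_force: [0.0, -0.8, 0.1]
width: 0.0518
t: 10.95
position: [0.4045, -0.3449, 0.2493]
eef_rot: [3.084, 0.595, 0.001]
contact_force: [0.5, 0.4, -0.4]
width: 0.0871
t 10.95 pos [ 0.4045 -0.3449  0.2493] d_tool_mm [232.   -0.7  49.4] toolx 21.83 tooly -68.17 tilt 0.05 F [ 0.5  0.4 -0.4] w 0.0871
```

```bash
python3 -m handwheel '[[[12,0,0],0],[[25,0,0],0],[[30,0,0],0],[[30,0,0],0],[[30,0,0],0]]' >/dev/null ; python3 -m handwheel '[[[30,0,0],0],[[30,0,0],0],[[25,0,0],0],[[15,0,0],0],[[5,-1,0],0]]' >/dev/null; python3 -m handwheel '[[[0,0,20],0],[[0,0,25],0],[[0,0,5],0],[[0,0,0],0]]';python3 to.py .6197 -.258 .07
python3 - <<'E'
from bench import manip
import cv2
for c,(x0,y0,x1,y1) in(("top",(300,120,400,230)),("side",(255,130,385,260))):
    im=manip.get_image(c)["frame"][y0:y1,x0:x1];cv2.imwrite(f"pics/i_{c}.png",cv2.resize(im,None,fx=4.6,fy=4.6,interpolation=cv2.INTER_CUBIC))
E
```

```text
t: 12.35
position: [0.6184, -0.2569, 0.1973]
eef_rot: [-3.082, -0.597, 0.003]
contact_force: [0.4, 1.2, -0.2]
width: 0.0869
t 12.35 pos [ 0.6184 -0.2569  0.1973] d_tool_mm [  1.    1.8 127.3] toolx 21.91 tooly -68.09 tilt 0.17 F [ 0.4  1.2 -0.2] w 0.0869
```

View pics/i_side.png

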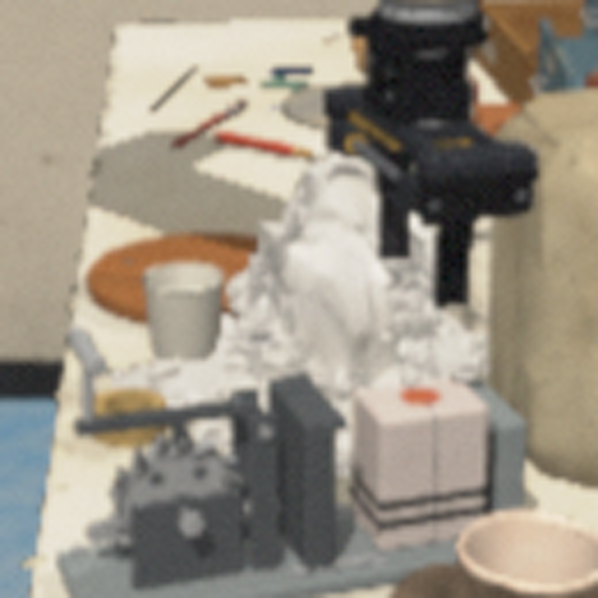

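View pics/i_top.png

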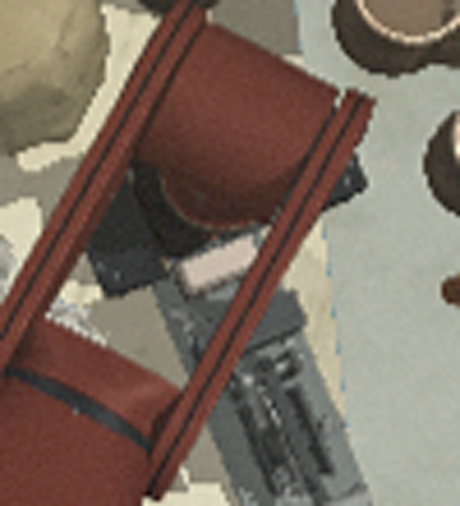

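```bash
python3 - <<'E'
from h import *
import cv2
for z in (0,.14,.22):
  print(z,[onz("top",*p,z).round(3) for p in((300,155),(312,150),(322,143),(325,120))])
for z in (.14,.2):
  P=[np.array([.6197,-.258])+sx*.0375*np.array([.928,.372])+sy*.095*np.array([-.372,.928]) for sx in(-1,1) for sy in(-1,1)]
print(P)
f=load("top0")[0][70:190,240:350];cv2.imwrite("pics/blk.png",cv2.resize(f,None,fx=5,fy=5))
E
```

```text
0 [array([ 0.692, -0.096,  0.   ]), array([ 0.71 , -0.142,  0.   ]), array([ 0.736, -0.18 ,  0.   ]), array([ 0.825, -0.193,  0.   ])]
0.14 [array([ 0.668, -0.104,  0.14 ]), array([ 0.684, -0.146,  0.14 ]), array([ 0.708, -0.181,  0.14 ]), array([ 0.789, -0.193,  0.14 ])]
0.22 [array([ 0.654, -0.109,  0.22 ]), array([ 0.67 , -0.148,  0.22 ]), array([ 0.693, -0.181,  0.22 ]), array([ 0.769, -0.192,  0.22 ])]
[array([ 0.62024, -0.36011]), array([ 0.54956, -0.18379]), array([ 0.68984, -0.33221]), array([ 0.61916, -0.15589])]
```

View pics/blk.png

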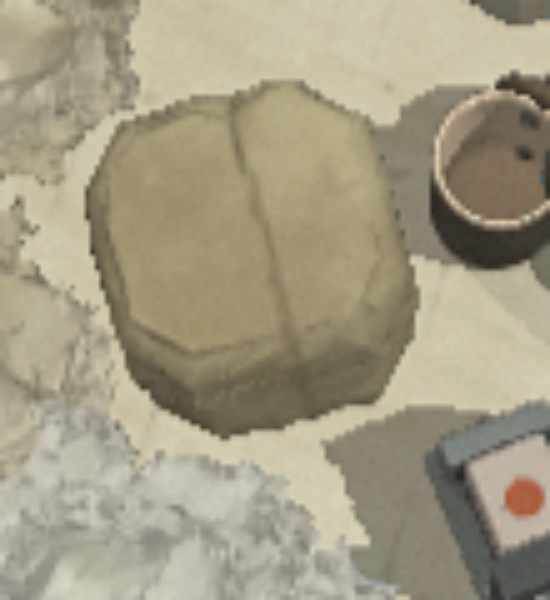

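Fingers are over the mould's y faces (tip midpoint crop (424,275) over the red mark at (420,397)). It is the white block with bands and mark, not the purple one. The clay block is ≥40 mm clear. I descend.

```bash
python3 -m handwheel '[[[1,1,15],0],[[0,1,25],0],[[0,0,25],0],[[0,0,20],0],[[0,0,15],0]]'; python3 -m handwheel '[[[0,0,12],0],[[0,0,10],0],[[0,0,4],0],[[0,0,0],0]]'; python3 to.py .6197 -.258 .07
```

```text
t: 12.95
position: [0.6205, -0.2587, 0.0968]
eef_rot: [-3.084, -0.596, 0.001]
contact_force: [0.4, -0.6, 0.4]
width: 0.0871
t: 13.35
position: [0.6209, -0.2588, 0.0723]
eef_rot: [-3.084, -0.596, 0.0]
contact_force: [-0.6, 1.2, 0.2]
width: 0.0872
t 13.35 pos [ 0.6209 -0.2588  0.0723] d_tool_mm [-0.9 -1.2  2.3] toolx 21.88 tooly -68.12 tilt 0.02 F [-0.6  1.2  0.2] w 0.0872
```

```bash
python3 -m handwheel '[[[0,0,0],0],[[0,0,0],0],[[0,0,0],0],[[0,0,0],0],[[0,0,0],0]]' 0 40; python3 -m handwheel '[[[0,0,0],0],[[0,0,0],0],[[0,0,0],0]]';python3 to.py .6197 -.258 .07
```

```text
t: 13.85
position: [0.6213, -0.2591, 0.073]
eef_rot: [3.084, 0.596, 0.001]
contact_force: [0.9, -1.0, 1.1]
width: 0.0601
t: 14.15
position: [0.6213, -0.259, 0.073]
eef_rot: [3.084, 0.596, 0.001]
contact_force: [0.1, -0.7, 2.4]
width: 0.0596
t 14.15 pos [ 0.6213 -0.259   0.073 ] d_tool_mm [-1.1 -1.6  3. ] toolx 21.88 tooly -68.12 tilt 0.05 F [ 0.1 -0.7  2.4] w 0.0596
```

```bash
python3 -m handwheel '[[[0,0,-3],0],[[0,0,-5],0],[[0,0,-7],0],[[0,0,-10],0],[[0,0,-15],0]]'; python3 -m handwheel '[[[0,0,-25],0],[[0,0,-30],0],[[0,0,-30],0],[[0,0,-30],0],[[0,0,-30],0]]';python3 -m handwheel '[[[0,0,-30],0],[[0,0,-20],0],[[0,0,-12],0],[[0,0,-5],0],[[0,0,0],0]]'; python3 to.py .42 -.15 .32;python3 to.py .419 .245 .32
python3 - <<'E'
from bench import manip
import cv2
cv2.imwrite("pics/k.png",manip.get_image("side")["frame"])
E
```

```text
t: 14.65
position: [0.6202, -0.2584, 0.1123]
eef_rot: [-3.083, -0.596, 0.003]
contact_force: [0.4, -0.5, -6.3]
width: 0.0591
t: 15.15
position: [0.621, -0.2588, 0.2604]
eef_rot: [3.084, 0.596, 0.002]
contact_force: [0.8, -0.8, -6.7]
width: 0.06
t: 15.65
position: [0.621, -0.2588, 0.325]
eef_rot: [3.084, 0.596, 0.001]
contact_force: [0.0, -0.4, -5.8]
width: 0.0598
t 15.65 pos [ 0.621  -0.2588  0.325 ] d_tool_mm [-146.  -175.9    4.9] toolx 21.88 tooly -68.12 tilt 0.03 F [ 0.  -0.4 -5.8] w 0.0598
t 15.65 pos [ 0.621  -0.2588  0.325 ] d_tool_mm [ 3.000e-01 -5.428e+02  4.700e+00] toolx 21.88 tooly -68.12 tilt 0.03 F [ 0.  -0.4 -5.8] w 0.0598
```

View pics/k.png

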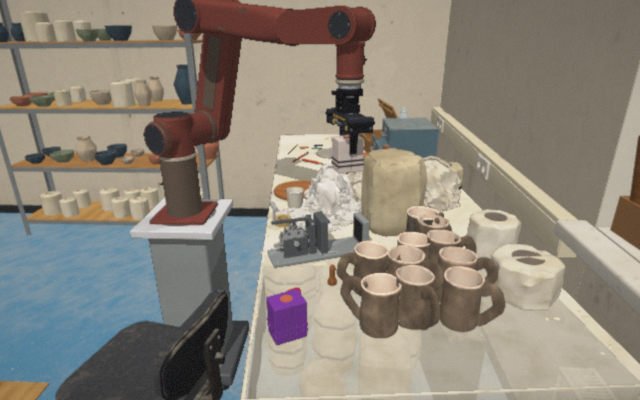

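Mould held (5.8 N weight), bottom at ~0.267 m. Transfer to the batt is a pure tool −y move.

```bash
python3 -m handwheel '[[[0,-8,0],0],[[0,-18,0],0],[[0,-28,0],0],[[0,-35,0],0],[[0,-35,0],0]]' >/dev/null; python3 -m handwheel '[[[0,-35,0],0],[[0,-35,0],0],[[0,-35,0],0],[[0,-35,0],0],[[0,-35,0],0]]' ; python3 -m handwheel '[[[0,-35,0],0],[[0,-35,0],0],[[0,-35,0],0],[[0,-35,0],0],[[0,-35,0],0]]' >/dev/null; python3 -m handwheel '[[[0,-30,0],0],[[0,-20,0],0],[[0,-13,0],0],[[0,-6,0],0],[[0,0,0],0]]'; python3 to.py .4188 .245 .20
```

```text
t: 16.7
position: [0.5079, 0.0203, 0.3232]
eef_rot: [-3.084, -0.596, 0.003]
contact_force: [1.4, 0.4, -6.0]
width: 0.0597
t: 17.7
position: [0.4183, 0.2452, 0.3241]
eef_rot: [3.084, 0.597, -0.001]
contact_force: [-0.3, 0.4, -5.8]
width: 0.0599
t 17.7 pos [0.4183 0.2452 0.3241] d_tool_mm [  0.5   0.4 124.1] toolx 21.93 tooly -68.07 tilt 0.04 F [-0.3  0.4 -5.8] w 0.0599
```

```bash
python3 -m handwheel '[[[1,0,12],0],[[0,0,25],0],[[0,0,35],0],[[0,0,35],0],[[0,0,35],0]]' >/dev/null; python3 -m handwheel '[[[0,0,35],0],[[0,0,25],0],[[0,0,15],0],[[0,0,8],0],[[0,0,0],0]]'; python3 to.py .4188 .245 .076
python3 - <<'E'
from bench import manip
import cv2
for c,(x0,y0,x1,y1) in(("top",(150,160,310,280)),("side",(220,120,380,240))):
    im=manip.get_image(c)["frame"][y0:y1,x0:x1];cv2.imwrite(f"pics/m_{c}.png",cv2.resize(im,None,fx=5,fy=5,interpolation=cv2.INTER_CUBIC))
E
```

```text
t: 18.7
position: [0.4188, 0.2443, 0.0979]
eef_rot: [3.084, 0.594, -0.005]
contact_force: [-0.8, -0.3, -6.4]
width: 0.0599
t 18.7 pos [0.4188 0.2443 0.0979] d_tool_mm [ 0.3 -0.7 21.9] toolx 21.81 tooly -68.19 tilt 0.17 F [-0.8 -0.3 -6.4] w 0.0599
```

View pics/m_side.png

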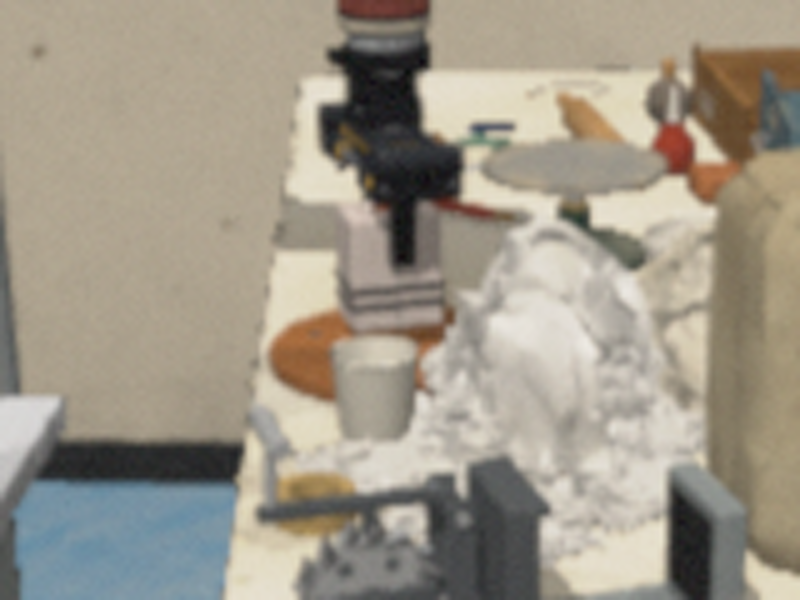

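View pics/m_top.png

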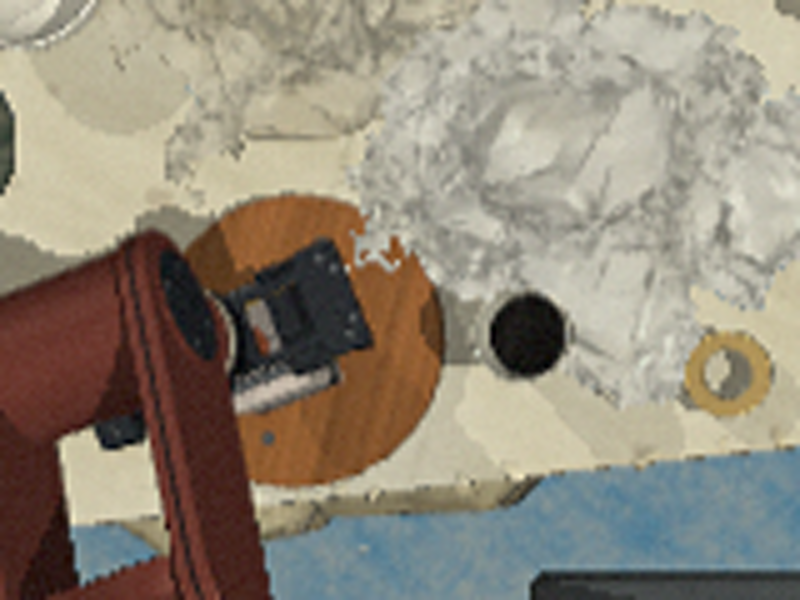

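The mould hangs over the batt's middle (top crop centre ~(297,340)). I lower it in small steps, watching the force.

```bash
python3 -m handwheel '[[[0.3,-0.5,7],0],[[0,0,6],0],[[0,0,3],0],[[0,0,1.5],0],[[0,0,0],0]]'; python3 -m handwheel '[[[0,0,1],0],[[0,0,1],0],[[0,0,0],0]]'; python3 to.py .4188 .245 .076
```

```text
t: 19.3
position: [0.4195, 0.246, 0.0818]
eef_rot: [3.084, 0.596, -0.001]
contact_force: [-0.6, 0.5, -6.5]
width: 0.0595
t: 19.6
position: [0.4196, 0.246, 0.08]
eef_rot: [3.084, 0.596, -0.0]
contact_force: [-0.4, -0.8, -6.1]
width: 0.0597
t 19.6 pos [0.4196 0.246  0.08  ] d_tool_mm [-1.2  0.6  4. ] toolx 21.88 tooly -68.12 tilt 0.0 F [-0.4 -0.8 -6.1] w 0.0597
```

```bash
python3 -m handwheel '[[[0,0,1],0],[[0,0,0.5],0],[[0,0,0.5],0],[[0,0,0],0]]'; python3 -m handwheel '[[[0,0,0.5],0],[[0,0,0.5],0],[[0,0,0],0]]';python3 -m handwheel '[[[0,0,0.5],0],[[0,0,0],0]]'
```

```text
t: 20.0
position: [0.4196, 0.246, 0.078]
eef_rot: [3.084, 0.596, -0.0]
contact_force: [0.6, 0.5, -6.2]
width: 0.0597
t: 20.3
position: [0.4196, 0.246, 0.0769]
eef_rot: [3.084, 0.596, -0.0]
contact_force: [0.3, 0.0, -7.1]
width: 0.06
t: 20.5
position: [0.4196, 0.246, 0.0765]
eef_rot: [3.084, 0.596, -0.0]
contact_force: [-0.3, 0.2, -5.6]
width: 0.0597
```

```bash
python3 -m handwheel '[[[0,0,0.5],0],[[0,0,0],0]]'|grep -E "pos|force"; python3 -m handwheel '[[[0,0,0.5],0],[[0,0,0],0]]'|grep -E "pos|force";python3 -m handwheel '[[[0,0,0.5],0],[[0,0,0],0]]'|grep -E "pos|force"
```

```text
position: [0.4196, 0.246, 0.076]
contact_force: [-0.8, 0.2, -6.5]
position: [0.4197, 0.246, 0.076]
contact_force: [-2.4, -1.2, -0.0]
position: [0.4197, 0.246, 0.0759]
contact_force: [-5.0, -2.2, 4.9]
```

Contact right at the expected height (0.076). I release.

```bash
python3 -m handwheel '[[[0,0,-0.5],0],[[0,0,0],0]]'|grep force; python3 -m handwheel '[[[0,0,0],0],[[0,0,0],0],[[0,0,0],0],[[0,0,0],0],[[0,0,0],0]]' 1; python3 -m handwheel '[[[0,0,0],0],[[0,0,0],0]]'; python3 -m handwheel '[[[0,0,-10],0],[[0,0,-20],0],[[0,0,-30],0],[[0,0,-30],0],[[0,0,-30],0]]'; python3 -m handwheel '[[[0,0,-30],0],[[0,0,-30],0],[[0,0,-20],0],[[0,0,-10],0],[[0,0,0],0]]'; python3 to.py .4188 .245 .3
```

```text
contact_force: [-3.7, -2.3, 2.7]
t: 21.8
position: [0.4199, 0.2461, 0.0756]
eef_rot: [-3.084, -0.596, -0.001]
contact_force: [-0.3, 0.3, -0.3]
width: 0.0852
t: 22.0
position: [0.4197, 0.246, 0.0755]
eef_rot: [3.084, 0.596, 0.0]
contact_force: [0.1, -0.2, 0.1]
width: 0.0863
t: 22.5
position: [0.4196, 0.246, 0.1975]
eef_rot: [-3.084, -0.596, -0.001]
contact_force: [0.5, -0.5, -0.5]
width: 0.0874
t: 23.0
position: [0.4204, 0.2463, 0.2874]
eef_rot: [-3.084, -0.596, -0.005]
contact_force: [0.2, 0.1, -0.8]
width: 0.0871
t 23.0 pos [0.4204 0.2463 0.2874] d_tool_mm [ -1.9   0.6 -12.6] toolx 21.88 tooly -68.12 tilt 0.19 F [ 0.2  0.1 -0.8] w 0.0871
```

```bash
python3 -m handwheel '[[[0,15,-5],0],[[0,30,0],0],[[0,40,0],0],[[0,40,0],0],[[0,40,0],0]]' >/dev/null; python3 -m handwheel '[[[0,40,0],0],[[0,40,0],0],[[0,25,0],0],[[0,10,0],0],[[0,0,0],0]]'
python3 - <<'E'
from bench import manip
from h import *
import cv2
for c,(x0,y0,x1,y1) in(("top",(150,160,310,280)),("side",(220,120,380,240))):
    F=manip.get_image(c)["frame"];cv2.imwrite(f"pics/nf_{c}.png",F);im=F[y0:y1,x0:x1];cv2.imwrite(f"pics/n_{c}.png",cv2.resize(im,None,fx=5,fy=5,interpolation=cv2.INTER_CUBIC))
E
```

```text
t: 24.0
position: [0.5236, -0.0146, 0.289]
eef_rot: [-3.084, -0.593, 0.004]
contact_force: [0.3, -0.4, 0.5]
width: 0.0871
```

View pics/n_top.png

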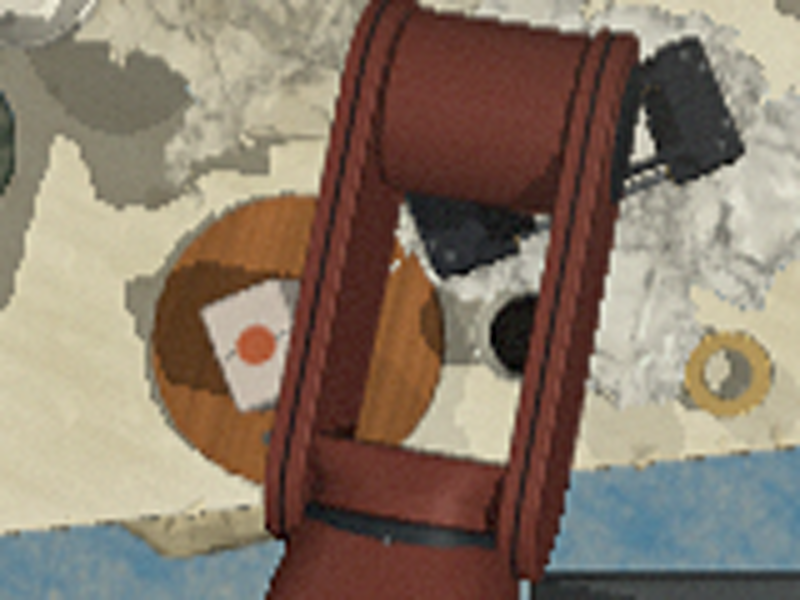

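View pics/nf_side.png

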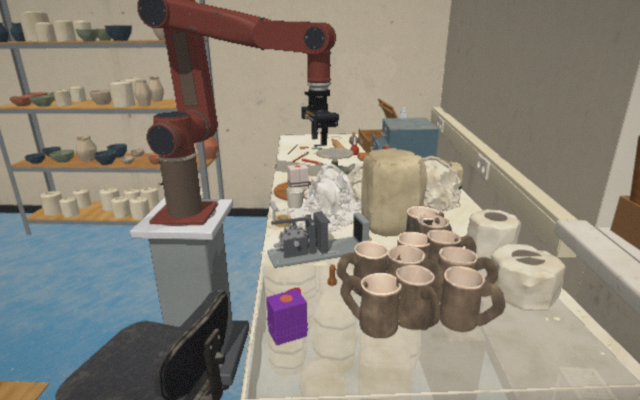

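```bash
python3 - <<'E'
from h import *
import cv2
F=cv2.imread("pics/nf_top.png");h=cv2.cvtColor(F,cv2.COLOR_BGR2HSV)
f=F.astype(int)
m=((h[...,0]<12)&(h[...,1]>150)&(f[...,2]>180));m[:222]=0;m[237:]=0;m[:,:195]=0;m[:,207:]=0
ys,xs=np.nonzero(m);print(len(xs),xs.mean(),ys.mean(),onz("top",xs.mean(),ys.mean(),.118))
u,v=257.5/5+149.5,344.5/5+159.5;print(u,v,onz("top",u,v,.118))
E
```

```text
2 199.0 230.5 [0.41071806 0.25266649 0.118     ]
201.0 228.4 [0.4179566  0.24568286 0.118     ]
```

```bash
python3 - <<'E'
import cv2
im=cv2.imread("pics/nf_side.png")[155:285,255:385];cv2.imwrite("pics/fin.png",cv2.resize(im,None,fx=4.5,fy=4.5,interpolation=cv2.INTER_CUBIC))
E
```

```text
(no output)
```

View pics/fin.png

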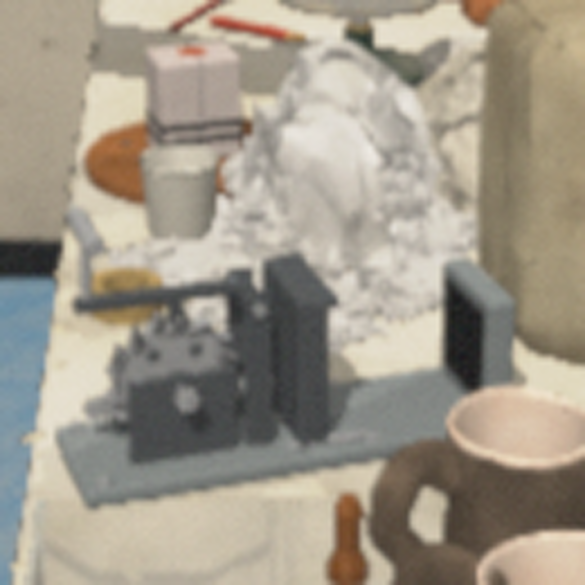

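The mould stands upright on the batt (crop (195,95)), the clamp is empty with the jaw back (300,350), and the pawl is down (bar (85,230)). Beaker, tape and stamp look unmoved.

```bash
python3 -c "
from bench import manip
print(manip.job_done())"
```

```text
the job is handed in; nothing more can be done
None
```

The mould is out of the clamp and standing upright on the batt, and I handed the job in at about 24 s of the 67 s allowed.

- **Pawl and jaw:** I gripped the crossbar, raised the pawl about 0.35 rad and held it for about 2.7 s. The jaw ran back about 33 mm by image, against a nominal 35 mm. I then let the pawl down and released it. It came to rest slightly higher than at the start, probably with its nose partly on a tooth.
- **Mould:** I lifted it out (about 6 N), carried it over the plaster heap and lowered it in 0.5 mm steps. It touched at the expected height, and I released it only then.

**Last checks**
- **Position:** the mark on top measures (0.418, 0.246), against the batt centre at (0.419, 0.245), so about 1 mm off. I read the mark by eye, because the automatic colour mask caught only 2 pixels and was about 10 mm out.
- **Camera agreement:** the two cameras disagreed by about 4 mm on the mark and more on the bed corners. I relied on the top view.
- **Other objects:** the beaker, tape roll and stamp look unmoved in the last pictures. I did not check the rubber rib separately, but the arm never went low near it.
- **Force:** the highest reading I saw was about 13 N.

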